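# Square up the flow-cell clamp plates and lock them with the locating pin

## Robot

A 7-joint arm with a two-finger parallel gripper is mounted at the origin on the work surface. World frame = base frame: x ahead of the robot, y to its left, z up, the work surface at z = 0. Lengths are in m, angles in rad, forces in N, time in s.
With the tool pointing down it reaches from about 0.425 to 0.925 m from the base axis. Payload 6.8 kg.
Tool frame: the origin (TCP) lies between the finger pads; the fingertips stand bot.finger_overhang ahead of it and the grasp point (between the pads) lies 3 mm ahead of it (bot.finger_overhang is the distance from the TCP to the fingertips, in m); z points along the fingers, x is the direction in which the jaws open and shut, and the axes are right-handed (so a half turn about z gives the same grasp; the last joint's range is limited). The gripper opens to 88 mm and grips with 3 to 60 N. Pads are 20 mm wide; open, the fingers measure 115 mm over their backs; the gripper's body (75 mm by 178 mm) begins 61 mm behind the grasp point.
Start: joints at [1.006, 0.477, 0.022, 1.555, -0.011, 1.109, -0.083], TCP at [0.298, -0.606, 0.245] pointing down, gripper open.
Joint ranges: [-2.96, 2.96], [-0.34, 2.1], [-1.41, 1.46], [0.24, 2.44], [-1.37, 4.51], [0.17, 1.92], [-2.96, 2.96]. Speed limits (rad/s): [2.39, 2.39, 3.14, 3.14, 3.14, 3.14, 3.14].

## Interface

Orientations are given as a rotation vector (axis times angle).
In Python, from station import bot, read_camera, camera_model gives the robot as it stands. The module is installed in compiled form; this text tells all that it offers.
- The arm moves only by the tool servo_tool, never from a script. Its argument "moves" is a list of rows, each a list of 7 numbers: the shift along the tool's x, y, z in m, then the turn, a rotation vector about the tool's x, y, z in degrees, then the opening, from 0 (shut) to 1 (fully open). In form: [[tx, ty, tz, wx, wy, wz, grip], ...]. A call has exactly 8 rows; each row shifts and turns the commanded pose from where the row before left it, along the tool's axes as they then stand; what a row does not reach is not made up. A row lasts 1/10 s, in which the tool goes at most 50 mm and 8.59 degrees, less where a joint would pass 70% of its speed; a pose out of reach is approached as far as the arm can. A call is refused whole if a number of a shift passes 0.05 or a number of a turn 8.59, either way. A call with a gripper value outside its range is refused whole. The fingers move at their own pace and stop on an object; "force" is the grip in N (left out, the last holds). Time passes only in rows, so rows that do not move let the fingers close, or fill a call up. It gives the time, the measured TCP pose, the force and the opening at its end, in the units of the state.
- bot.sense(): the state, without advancing time (a new reading comes with each control period).
- read_camera(name): name is "side" or "top"; returns (picture, depth): 384x512x3 uint8, blue, green, red; 384x512 float32, m along the optical axis (not along the pixel's ray), 0 where there is no reading.
- camera_model(name): a dict with "intrinsics" (3x3 intrinsics, pixels), "k1" (the pictures are not rectified: a ray, as slopes to the right and down, at radius r is drawn at 1 + k1 r^2 times it, then the intrinsics apply), "world_to_cam" (4x4, takes a point from world to camera coordinates). Camera axes: x right, y up, looking along -z (the intrinsics and any distortion apply to the point x, -y, -z); pixel columns grow to the right and rows downward; lengths in m; the calibration is good to about 2 mm. A picture is of the moment at which its call begins. camera_model takes no time and is no camera call.
- bot.finish_job(): hands the job in, once; it reports no verdict.
The state is a dict: "clock": time; "joint_positions": joint angles; "joint_velocities": joint speeds; "tau": joint torques, N m; "eef_pos": TCP position; "tool_rot": TCP orientation; "ft_force": force on the tool from outside, world axes, zero at the start; "wrist_torque": the same for the moment, N m; "grip_width": finger opening in m.
Only numpy, scipy, OpenCV 4.12 (cv2) and the standard library are available. Lean on these libraries where they do the work, as an engineer would, in place of code of your own. Each camera call takes 0.05 s, during which the arm holds its last target. There are 200 camera calls.

## Task

Slide the three loose plates in the grey nest snugly into the corner of its fence, so that their holes line up over the hole in the nest, then take the steel locating pin out of the blue rack and pass it down through all three plates into the nest, fully home with its flange flat on the top plate, and let go. Work by feel and gently: push on the end stop or the side rail with no more than 15 N, and do not ram the pin or pinch the plates (35 N at most); leave the plates squared up, the tubes in the rack and everything else on the bench where it is.

Things in the scene. Friction and masses are not known exactly. Their poses are not given: they have to be found in the camera images.
- base: Fixed aluminium base plate 190 x 160 x 6 mm on the bench, z up; origin under its centre. On it a grey nest (132 x 102 mm, floor 24 mm above the bench) is screwed in slots by hand: it sits up to 18 mm (in x and in y) and 2 degrees off where it is drawn, and its true place is only to be found by feel or sight. Its hole, right under the plates' holes when they are squared up, is 10.5 mm wide and 15 mm deep.
- base_stop (a point): Where the nest's END STOP is drawn: middle of its inner face, 45 mm along the base's x, 34 mm above the bench. The stop (12 mm thick, 64 mm wide, top 44 mm above the bench) faces the base's -x. Its true place is up to 18 mm off in x and y. The nest's floor runs 120 mm to -x of it and is open there. Bring the plates to it slowly (about 10 mm/s): a knock counts as a push.
- base_rail (a point): Where the nest's SIDE RAIL is drawn: middle of its inner face, 30 mm along the base's y, 34 mm above the bench. The rail (12 mm thick, 94 mm long, top 44 mm above the bench) faces the base's -y. Its true place is up to 18 mm off in x and y. The nest's floor runs 90 mm to -y of it and is open there. Bring the plates to it slowly (about 10 mm/s): a knock counts as a push.
- carrier_hole (a point): Loose plate 90 x 60 x 6 mm, 50 to 120 g, aluminium, the lowest plate. Point: centre of its 10.5 mm through hole, half-way up the plate (27 mm above the bench), 27 mm from its +x edge, 30 mm from both long edges. With its +x edge on the end stop and +y edge on the side rail it is over the nest's hole. Starts well short of the stop and the rail (by up to 30 and 24 mm), up to 3 degrees askew; the stack slides with 1 to 4 N.
- spacer_hole (a point): Loose plate 90 x 60 x 6 mm, 50 to 120 g, white plastic, the middle plate. Point: centre of its 10.5 mm through hole, half-way up the plate (33 mm above the bench), 27 mm from its +x edge, 30 mm from both long edges. With its +x edge on the end stop and +y edge on the side rail it is over the nest's hole. Starts well short of the stop and the rail (by up to 30 and 24 mm), up to 3 degrees askew; the stack slides with 1 to 4 N.
- cover_hole (a point): Loose plate 90 x 60 x 6 mm, 50 to 120 g, light grey with a dark window, the top plate. Point: centre of its 10.5 mm through hole, half-way up the plate (39 mm above the bench), 27 mm from its +x edge, 30 mm from both long edges. With its +x edge on the end stop and +y edge on the side rail it is over the nest's hole. Starts well short of the stop and the rail (by up to 30 and 24 mm), up to 3 degrees askew; the stack slides with 1 to 4 N.
- pin_grip (a point): Steel locating pin with a square grip, 74 mm in all, 60 g, standing in one of three holes of the tube rack (in which one changes). The point is the centre of its grip (16 x 16 mm, 40 mm tall; x and y along its flats), 24 mm above the underside of the flange; z up along the pin.
- pin_flange (a point): The pin's axis at the underside of its flange (24 mm across, 4 mm thick; below the grip). The shank below it is 9 mm across and 30 mm long, tapered over its last 4 mm. In the rack the flange rests on the rack's top; when home it rests on the top plate, 42 mm above the bench.
- rack: Fixed blue tube rack 220 x 66 x 45 mm; origin under its centre, long along its x. It has three open holes (12.5 mm, 40 mm deep) at -65, 0 and +65 mm along its x; they hold the pin and two capped tubes, shuffled. Dark spots are painted, not open, holes.
- tube_a_cap (a point): Bystander: capped sample tube in the rack; the point is the centre of its cap (17 mm across, 14 mm tall, on the rack's top).
- tube_b_cap (a point): Bystander: capped sample tube in the rack; the point is the centre of its cap (17 mm across, 14 mm tall, on the rack's top).
- bottle: Bystander, loose: amber bottle, 48 mm across, 85 mm tall; origin at the centre of its underside.
- beaker: Bystander, loose: glass cup, 60 mm across, 70 mm tall; origin at the centre of its underside.
- dish: Bystander, loose: flat clear round dish, 88 mm across, 16 mm tall; origin at the centre of its underside.
- marker: Bystander, loose: black marker pen, 132 mm long, 12 mm thick, lying on the bench; origin at the centre of its underside.

How it is judged:
At the end, for the whole second after the job is handed in: The pin is home through all three plates: its flange's underside 39.5 to 44.5 mm above the bench, within 0.08 rad of upright; every plate flat, in its starting order, its hole within 3 mm of the pin's axis, within 0.1 rad of the base's axes; all at rest (height (world z) of pin_flange between 0.0395 and 0.0445 m and angle between pin_grip's own z axis and vertical below 0.08 rad and horizontal distance between each of carrier_hole, spacer_hole, cover_hole and pin_flange below 0.003 m and angle between the x axis of each of carrier_hole, spacer_hole, cover_hole and the x axis of base, either way round below 0.1 rad and angle between each of carrier_hole, spacer_hole, cover_hole's own z axis and vertical below 0.05 rad and height (world z) of carrier_hole between 0.025 and 0.029 m and height (world z) of spacer_hole between 0.031 and 0.035 m and height (world z) of cover_hole between 0.037 and 0.041 m and linear speed of each of pin, carrier, spacer, cover below 0.02 m/s); the robot touches nothing.
It fails at once if the plates are pushed too hard: more than 15 N in all on the end stop or on the side rail (contact force between any of end_stop, side_rail and anything else above 15 N).
It fails at once if a plate is pinched or the pin is rammed: more than 35 N between a plate and a finger or the pin (contact force between any of carrier, spacer, cover and the fingers above 35 N or contact force between any of carrier, spacer, cover and pin above 35 N).
It fails at once if a tube is pulled out of the rack or knocked (moved more than 15 mm) (distance of any of tube_a_cap, tube_b_cap from where it was at the start of the episode above 0.015 m).
It fails at once if a bystander on the bench is moved by more than 30 mm (distance of any of bottle, beaker, dish, marker from where it was at the start of the episode above 0.03 m).
It also fails if it takes over 72 s, if anything falls off the work surface, if the arm or the gripper's body presses on something with over 40 N, if the wrist force passes 120 N, or if a joint passes its speed limit or range.

## Working session

There is one attempt and no reset: what is moved stays moved. The work goes in short steps, Python scripts to look and compute and a tool call to move; the robot and the scene stay as the last step left them, time stands still between calls to the robot, and variables do not carry over. Pictures are saved under pics/ and viewed, about 8 in all and at most 12, crops included, and the job is handed in when it is done.

Besides the shell and the picture viewer there is one more tool, called as name(argument=value, ...), one argument or row to a line, values as JSON. servo_tool: Moves the arm, as the interface text tells. Its arguments: {"type":"object","properties":{"moves":{"type":"array"},"force":{"type":"number"}},"required":["moves"]}

```bash
mkdir -p pics; cat > h.py <<'E'
import numpy as np, cv2
from station import bot, read_camera, camera_model
from scipy.spatial.transform import Rotation as R
def world(name,u,v,depth=None,z=None):
    m=camera_model(name);K=np.array(m["intrinsics"]);T=np.linalg.inv(np.array(m["world_to_cam"]))
    d=np.array([(u-K[0,2])/K[0,0],(v-K[1,2])/K[1,1]]);s=d.copy()
    for _ in range(20): s=d/(1+m["k1"]*(s@s))
    r=T[:3,:3]@np.array([s[0],-s[1],-1]);o=T[:3,3]
    t=depth if z is None else (z-o[2])/r[2]
    return o+r*t
def snap(tag):
    out={}
    for n in("top","side"):
        p,d=read_camera(n);cv2.imwrite(f"pics/{tag}_{n}.png",p);np.save(f"pics/{tag}_{n}.npy",d);out[n]=(p,d)
    return out
def st():
    s=bot.sense();print({k:np.round(s[k],4) for k in("clock","eef_pos","tool_rot","ft_force","wrist_torque","grip_width")})
E
python3 - <<'E'
from h import *
o=snap("a");st();print(bot.finger_overhang)
for n in o:
    m=camera_model(n);print(n,np.linalg.inv(m["world_to_cam"]).round(3),m["intrinsics"],m["k1"])
cv2.imwrite("pics/a.png",cv2.resize(o["top"][0],(800,600),interpolation=cv2.INTER_CUBIC))
cv2.imwrite("pics/as.png",cv2.resize(o["side"][0],(800,600),interpolation=cv2.INTER_CUBIC))
E
```

```text
{'clock': np.float64(0.1), 'eef_pos': array([ 0.2975, -0.6053,  0.2438]), 'tool_rot': array([-2.6661e+00,  1.6603e+00,  2.3000e-03]), 'ft_force': array([-0.0548,  0.6685,  0.332 ]), 'wrist_torque': array([-0.0406,  0.029 ,  0.0887]), 'grip_width': np.float64(0.0878)}
0.022
top [[-0.012  0.995 -0.095  0.481]
 [-1.    -0.015 -0.026 -0.102]
 [-0.028  0.095  0.995  1.091]
 [ 0.     0.     0.     1.   ]] [[408.46241436   0.         248.23063616]
 [  0.         408.46241436 188.37761436]
 [  0.           0.           1.        ]] -0.1153739721479621
side [[-0.93   0.282 -0.235  0.279]
 [-0.366 -0.694  0.62   0.658]
 [ 0.012  0.663  0.748  0.936]
 [ 0.     0.     0.     1.   ]] [[440.59257883   0.         253.1709074 ]
 [  0.         440.59257883 190.24929463]
 [  0.           0.           1.        ]] -0.05244805524987748
```

View pics/a.png

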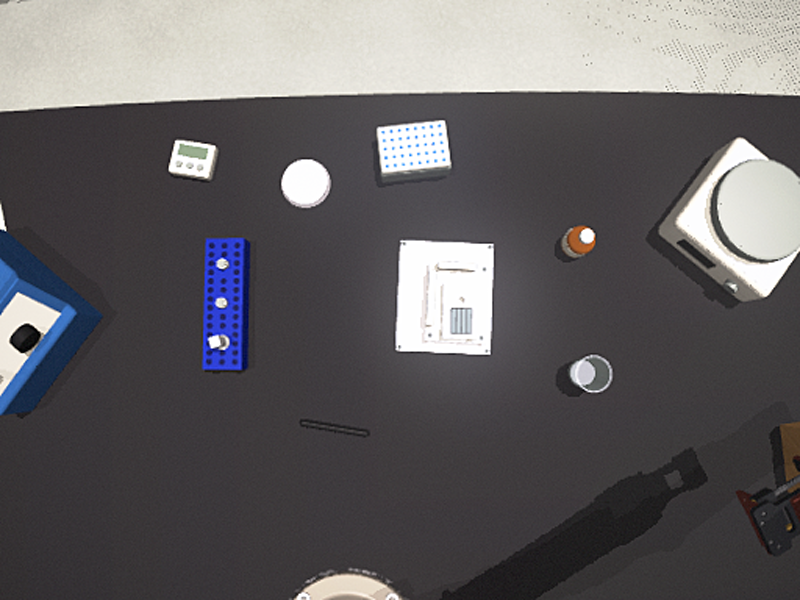

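View pics/as.png

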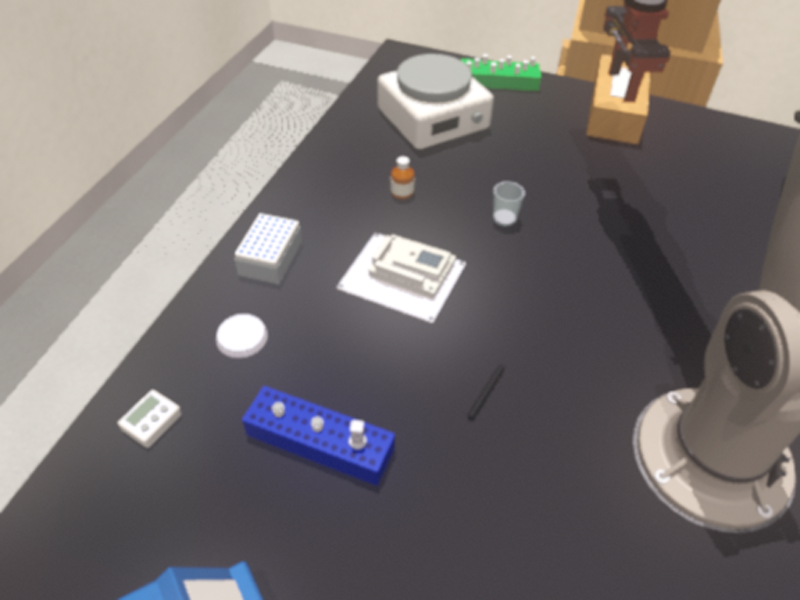

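Top view: nest at about (455,300), stop at its upper end, rail on its left; the pin is the lowest of the rack's three holes, at about (218,342). Next I'll take an enlarged crop.

```bash
python3 - <<'E'
from h import *
p=cv2.imread("pics/a_top.png");d=np.load("pics/a_top.npy")
c=p[150:230,246:326].astype(float); 
g=np.clip((c-c.max()*0.55)/(c.max()*0.45),0,1)**2*255
A=cv2.resize(g.astype(np.uint8),(560,560),interpolation=cv2.INTER_CUBIC)
cv2.imwrite("pics/c1.png",A)
# height map
H=np.zeros((80,80));X=np.zeros((80,80,3))
for v in range(150,230):
  for u in range(246,326):
    X[v-150,u-246]=world("top",u,v,depth=d[v,u])
H=X[...,2]*1000
np.set_printoptions(linewidth=300)
print(H[14:66:2,18:58:2].round().astype(int))
for n,(u,v) in dict(tl=(403,243),tr=(491,245),bl=(398,350),br=(489,352)).items(): print(n,world("top",u*.64,v*.64,z=.006).round(4))
print("pin", world("top",219*.64,342*.64,z=.045+.044).round(4))
print("tube",world("top",222*.64,302*.64,z=.059).round(4),world("top",222*.64,263*.64,z=.059).round(4))
for u,v in((206,239),(249,239),(204,369),(246,370)):print("rack",world("top",u*.64,v*.64,z=.045).round(4))
E
```

```text
Traceback (most recent call last):
  File "h.py", line 5, in world
    m=camera_model(name);K=np.array(m["intrinsics"]);T=np.linalg.inv(np.array(m["world_to_cam"]))
ValueError: time passes only in moves, steps and waits
```

View pics/c1.png

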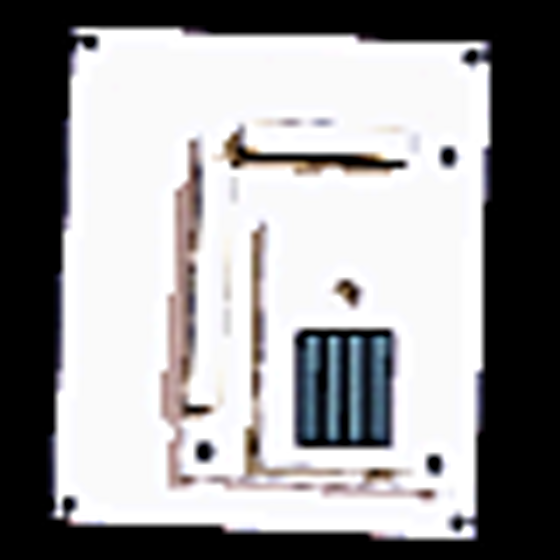

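```bash
python3 - <<'E'
from station import camera_model
import pickle;pickle.dump({n:camera_model(n) for n in("top","side")},open("cam.pkl","wb"))
E
sed -i 's/^from scipy/import pickle;CM=pickle.load(open("\.\/cam.pkl","rb"))\nfrom scipy/; s/m=camera_model(name);/m=CM[name];/' h.py
cat > m.py <<'E'
from h import *
d=np.load("pics/a_top.npy")
X=np.array([[world("top",u,v,depth=d[v,u]) for u in range(246,326)] for v in range(150,230)])
H=X[...,2]*1000
np.set_printoptions(linewidth=300)
print(H[14:72:2,18:58:2].round().astype(int))
for n,(u,v) in dict(tl=(90,42),tr=(472,57),bl=(69,504),br=(457,523)).items(): print(n,world("top",246+u/7,150+v/7,z=.006).round(4))
f=lambda n,u,v,z:print(n,world("top",246+u/7,150+v/7,z=z).round(4))
f("hole",347,290,.042);f("edgeL up",262,225,.042);f("edgeL dn",255,465,.042)
f("stopL",240,160,.044);f("stopR",408,164,.044);f("rail up",232,160,.044);f("rail dn",222,405,.044)
f("edge bl",252,470,.042);f("edge br",425,475,.042)
f("floorR bl",180,482,.024);f("floor br",435,495,.024)
print("pin", world("top",219*.64,342*.64,z=.045+.044).round(4))
print("tube",world("top",222*.64,302*.64,z=.059).round(4),world("top",222*.64,263*.64,z=.059).round(4))
for u,v in((206,239),(249,239),(204,369),(246,370)):print("rack",world("top",u*.64,v*.64,z=.045).round(4))
for n,u,v,z in(("bottle",580,241,.08),("beaker",595,372,.07),("marker1",303,422,.01),("marker2",368,434,.01)):print(n,world("top",u*.64,v*.64,z=z).round(3))
E
python3 m.py
```

```text
[[   5    5    5    6    4    6    4    5    5    6    6    5    8    2    5    2    7    4    5    6]
 [   8    6    5    4   11   10    3    4    7    5    7    5    8    3    9    8    9    4    4    4]
 [   3    2    4    1    9    3   23   24   40   42   42   40   47   43   45   42   43   44   44   43]
 [   3    8    8    6    5    4   23   23   41   43   46   45   42   46   46   41   44   43   45   44]
 [   6    4    7    7    4   12   44   40   19   29   29   31   37   37   38   41   42   41   42   43]
 [   3    7    4    7    5   21   46   39 1091   23   25   24   19   19   22   25   28   24   22   24]
 [   7    4    5    3    4   30   43   40   24   24   23   21   23   23   25   24   25   23   24   21]
 [   8    3    6    7    6   43   40   41   25   20   23   22   22   27   21   20   23   24   20   23]
 [   6    5    6    7    5   43   46   42   25   24   25   25   23   23   21   22   22   23   27   21]
 [   4    7    6    4    8   42   44   43   24   24   43   38   43   38   42   43   43   42   40   40]
 [   4    4    6    5    6   45   46   41   22   25   43   40   39   4
[... 1984 characters left out ...]
58 -0.2384  0.006 ]
hole [ 0.5717 -0.1955  0.042 ]
edgeL up [ 0.5962 -0.1648  0.042 ]
edgeL dn [ 0.5079 -0.1605  0.042 ]
stopL [ 0.6202 -0.1571  0.044 ]
stopR [ 0.6178 -0.219   0.044 ]
rail up [ 0.6203 -0.1541  0.044 ]
rail dn [ 0.53   -0.1487  0.044 ]
edge bl [ 0.5061 -0.1593  0.042 ]
edge br [ 0.5034 -0.2226  0.042 ]
floorR bl [ 0.5025 -0.1335  0.024 ]
floor br [ 0.4963 -0.2282  0.024 ]
pin [0.5048 0.1949 0.089 ]
tube [0.5712 0.1993 0.059 ] [0.6361 0.2002 0.059 ]
rack [0.6798 0.2328 0.045 ]
rack [0.6781 0.1586 0.045 ]
rack [0.4612 0.2331 0.045 ]
rack [0.4592 0.1619 0.045 ]
bottle [ 0.659 -0.385  0.08 ]
beaker [ 0.449 -0.404  0.07 ]
marker1 [0.37  0.073 0.01 ]
marker2 [ 0.35  -0.037  0.01 ]
```

servo_tool(
  moves=[
    [-0.026, -0.031, 0, 0, 0, 7.37, 0],
    [-0.03, -0.027, 0, 0, 0, 7.37, 0],
    [-0.034, -0.022, 0, 0, 0, 7.37, 0],
    [-0.037, -0.017, 0, 0, 0, 7.37, 0],
    [-0.038, -0.014, 0, 0, 0, 0, 0],
    [-0.038, -0.014, 0, 0, 0, 0, 0],
    [-0.038, -0.014, 0.01, 0, 0, 0, 0],
    [-0.038, -0.014, 0.01, 0, 0, 0, 0],
  ],
  force=40,
)

```text
clock: 0.9
eef_pos: [0.4242, -0.3058, 0.2245]
tool_rot: [-2.156, 2.285, -0.001]
ft_force: [0.0, -0.3, -0.2]
grip_width: 0.0273
```

```bash
cat > g.py <<'E'
# usage: g.py x y z [yaw of jaw axis deg] -> needed shift in tool axes
from h import *
import sys
a=[float(t) for t in sys.argv[1:]]
s=bot.sense();M=R.from_rotvec(s["tool_rot"]).as_matrix();st()
print("tool x dir deg",np.degrees(np.arctan2(M[1,0],M[0,0])).round(2),"tilt",np.degrees(np.arccos(-M[2,2])).round(2))
if a: print("shift tool",(M.T@(np.array(a[:3])-s["eef_pos"])).round(4))
E
python3 g.py .482 -.1905 .12
```

```text
{'clock': np.float64(0.9), 'eef_pos': array([ 0.4242, -0.3058,  0.2245]), 'tool_rot': array([-2.1563e+00,  2.2846e+00, -8.0000e-04]), 'ft_force': array([ 0.0235, -0.2954, -0.2052]), 'wrist_torque': array([ 0.084 , -0.0269,  0.0044]), 'grip_width': np.float64(0.0273)}
tool x dir deg -93.31 tilt 0.03
shift tool [-0.1185 -0.051   0.1045]
```

servo_tool(
  moves=[
    [-0.03, -0.012, 0.02, 0, 0, 0, 0],
    [-0.03, -0.012, 0.02, 0, 0, 0, 0],
    [-0.025, -0.012, 0.02, 0, 0, 0, 0],
    [-0.015, -0.01, 0.02, 0, 0, 0, 0],
    [0, 0, 0.02, 0, 0, 0, 0],
    [0, 0, 0, 0, 0, 0, 0],
    [0, 0, 0, 0, 0, 0, 0],
    [0, 0, 0, 0, 0, 0, 0],
  ],
)

```text
clock: 1.7
eef_pos: [0.4758, -0.211, 0.1256]
tool_rot: [-2.155, 2.286, -0.002]
ft_force: [0.2, 0.7, 1.1]
grip_width: 0.0004
```

```bash
python3 g.py .482 -.1905 .049
```

```text
{'clock': np.float64(1.7), 'eef_pos': array([ 0.4758, -0.211 ,  0.1256]), 'tool_rot': array([-2.1547e+00,  2.2856e+00, -2.1000e-03]), 'ft_force': array([0.166 , 0.6796, 1.0731]), 'wrist_torque': array([ 0.0542,  0.0491, -0.0296]), 'grip_width': np.float64(0.0004)}
tool x dir deg -93.38 tilt 0.08
shift tool [-0.0209 -0.0049  0.0766]
```

servo_tool(
  moves=[
    [-0.01, -0.002, 0.02, 0, 0, 0, 0],
    [-0.011, -0.002, 0.02, 0, 0, 0, 0],
    [0, 0, 0.02, 0, 0, 0, 0],
    [0, 0, 0.01, 0, 0, 0, 0],
    [0, 0, 0.006, 0, 0, 0, 0],
    [0, 0, 0, 0, 0, 0, 0],
    [0, 0, 0, 0, 0, 0, 0],
    [0, 0, 0, 0, 0, 0, 0],
  ],
)

```text
clock: 2.5
eef_pos: [0.4813, -0.1899, 0.0495]
tool_rot: [-2.155, 2.285, -0.002]
ft_force: [0.6, 0.1, -0.7]
grip_width: 0.0001
```

```bash
python3 g.py .494 -.191 .049; python3 - <<'E'
from h import *
p,d=read_camera("top");cv2.imwrite("pics/b.png",cv2.resize(p[140:240,236:336],(600,600),interpolation=cv2.INTER_CUBIC))
E
```

```text
{'clock': np.float64(2.5), 'eef_pos': array([ 0.4813, -0.1899,  0.0495]), 'tool_rot': array([-2.1553e+00,  2.2846e+00, -2.1000e-03]), 'ft_force': array([ 0.647 ,  0.1178, -0.738 ]), 'wrist_torque': array([ 0.0176, -0.0017,  0.0287]), 'grip_width': np.float64(0.0001)}
tool x dir deg -93.34 tilt 0.09
shift tool [ 0.0004 -0.0128  0.0005]
```

View pics/b.png

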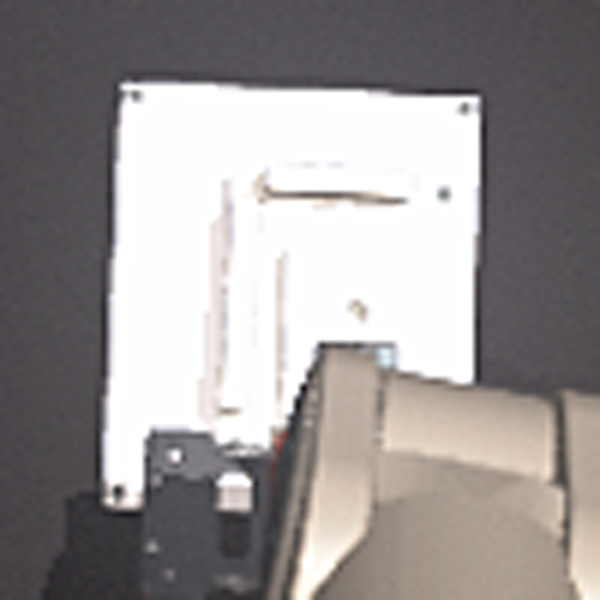

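servo_tool(
  moves=[
    [0, -0.0015, 0, 0, 0, 0, 0],
    [0, -0.0015, 0, 0, 0, 0, 0],
    [0, -0.0015, 0, 0, 0, 0, 0],
    [0, -0.0015, 0, 0, 0, 0, 0],
    [0, -0.0015, 0, 0, 0, 0, 0],
    [0, -0.0015, 0, 0, 0, 0, 0],
    [0, -0.0015, 0, 0, 0, 0, 0],
    [0, -0.0015, 0, 0, 0, 0, 0],
  ],
)

```text
clock: 3.35
eef_pos: [0.4928, -0.1902, 0.0486]
tool_rot: [2.156, -2.285, 0.0]
ft_force: [-0.1, 0.2, 1.4]
grip_width: 0.0006
```

servo_tool(
  moves=[
    [0, -0.0012, 0, 0, 0, 0, 0],
    [0, -0.0012, 0, 0, 0, 0, 0],
    [0, -0.0012, 0, 0, 0, 0, 0],
    [0, -0.0012, 0, 0, 0, 0, 0],
    [0, -0.0012, 0, 0, 0, 0, 0],
    [0, -0.0012, 0, 0, 0, 0, 0],
    [0, -0.0012, 0, 0, 0, 0, 0],
    [0, -0.0012, 0, 0, 0, 0, 0],
  ],
)

```text
clock: 4.15
eef_pos: [0.5022, -0.1907, 0.0486]
tool_rot: [2.156, -2.284, -0.0]
ft_force: [-1.4, 0.4, 0.0]
grip_width: 0.0006
```

servo_tool(
  moves=[
    [0, -0.001, 0, 0, 0, 0, 0],
    [0, -0.001, 0, 0, 0, 0, 0],
    [0, -0.001, 0, 0, 0, 0, 0],
    [0, -0.001, 0, 0, 0, 0, 0],
    [0, -0.001, 0, 0, 0, 0, 0],
    [0, -0.001, 0, 0, 0, 0, 0],
    [0, -0.001, 0, 0, 0, 0, 0],
    [0, -0.001, 0, 0, 0, 0, 0],
  ],
)

```text
clock: 4.95
eef_pos: [0.5104, -0.1912, 0.0486]
tool_rot: [2.156, -2.285, 0.0]
ft_force: [-0.3, -0.8, -0.6]
grip_width: 0.0005
```

servo_tool(
  moves=[
    [0, -0.0006, 0, 0, 0, 0, 0],
    [0, -0.0006, 0, 0, 0, 0, 0],
    [0, -0.0006, 0, 0, 0, 0, 0],
    [0, -0.0006, 0, 0, 0, 0, 0],
    [0, -0.0006, 0, 0, 0, 0, 0],
    [0, -0.0006, 0, 0, 0, 0, 0],
    [0, -0.0006, 0, 0, 0, 0, 0],
    [0, -0.0006, 0, 0, 0, 0, 0],
  ],
)

```text
clock: 5.75
eef_pos: [0.5151, -0.1914, 0.0487]
tool_rot: [-2.156, 2.285, 0.0]
ft_force: [-0.4, -0.6, 0.0]
grip_width: 0.0006
```

servo_tool(
  moves=[
    [0, -0.0004, 0, 0, 0, 0, 0],
    [0, -0.0004, 0, 0, 0, 0, 0],
    [0, -0.0004, 0, 0, 0, 0, 0],
    [0, -0.0004, 0, 0, 0, 0, 0],
    [0, -0.0004, 0, 0, 0, 0, 0],
    [0, -0.0004, 0, 0, 0, 0, 0],
    [0, -0.0004, 0, 0, 0, 0, 0],
    [0, -0.0004, 0, 0, 0, 0, 0],
  ],
)

```text
clock: 6.55
eef_pos: [0.5183, -0.1916, 0.0487]
tool_rot: [-2.156, 2.285, -0.0]
ft_force: [-1.3, 0.4, -0.6]
grip_width: 0.0005
```

```bash
python3 g.py; python3 - <<'E'
from h import *
p,d=read_camera("side");cv2.imwrite("pics/c.png",cv2.resize(p[140:220,210:320],(770,560),interpolation=cv2.INTER_CUBIC))
E
```

```text
{'clock': np.float64(6.55), 'eef_pos': array([ 0.5183, -0.1916,  0.0487]), 'tool_rot': array([-2.1563,  2.2847, -0.    ]), 'ft_force': array([-1.2723,  0.3774, -0.5587]), 'wrist_torque': array([0.0421, 0.2416, 0.0579]), 'grip_width': np.float64(0.0005)}
tool x dir deg -93.31 tilt 0.0
```

View pics/c.png

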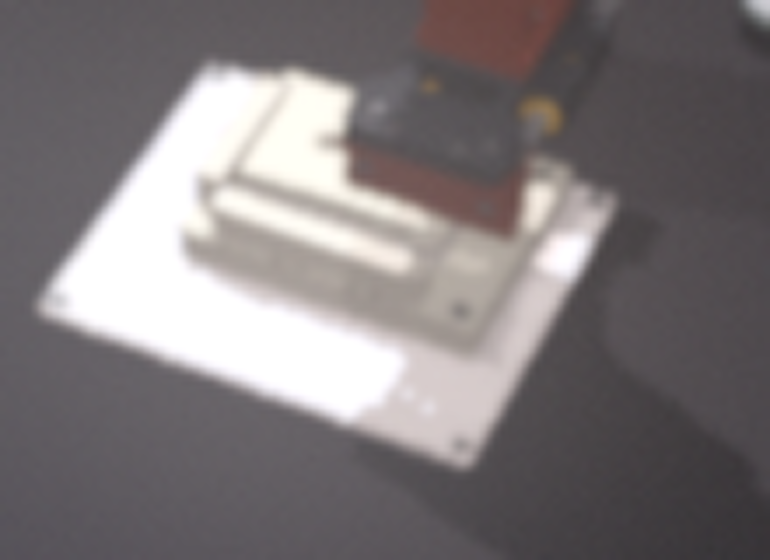

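The side crop shows only a narrow gap between plates and stop at (240,170), so I continue finely.

servo_tool(
  moves=[
    [0, -0.0003, 0, 0, 0, 0, 0],
    [0, -0.0003, 0, 0, 0, 0, 0],
    [0, -0.0003, 0, 0, 0, 0, 0],
    [0, -0.0003, 0, 0, 0, 0, 0],
    [0, -0.0003, 0, 0, 0, 0, 0],
    [0, -0.0003, 0, 0, 0, 0, 0],
    [0, -0.0002, 0, 0, 0, 0, 0],
    [0, 0, 0, 0, 0, 0, 0],
  ],
)

```text
clock: 7.4
eef_pos: [0.5199, -0.1917, 0.0486]
tool_rot: [2.156, -2.284, -0.001]
ft_force: [-3.9, 0.5, 2.7]
grip_width: 0.0002
```

servo_tool(
  moves=[
    [0, -0.0002, 0, 0, 0, 0, 0],
    [0, -0.0002, 0, 0, 0, 0, 0],
    [0, -0.0002, 0, 0, 0, 0, 0],
    [0, -0.0002, 0, 0, 0, 0, 0],
    [0, 0, 0, 0, 0, 0, 0],
    [0, 0, 0, 0, 0, 0, 0],
    [0, 0, 0, 0, 0, 0, 0],
    [0, 0, 0, 0, 0, 0, 0],
  ],
)

```text
clock: 8.2
eef_pos: [0.52, -0.1917, 0.0484]
tool_rot: [2.155, -2.284, -0.003]
ft_force: [-5.6, 1.2, 3.4]
grip_width: 0.0004
```

servo_tool(
  moves=[
    [0, -0.0003, 0, 0, 0, 0, 0],
    [0, -0.0003, 0, 0, 0, 0, 0],
    [0, -0.0002, 0, 0, 0, 0, 0],
    [0, 0, 0, 0, 0, 0, 0],
    [0, 0, 0, 0, 0, 0, 0],
    [0, 0, 0, 0, 0, 0, 0],
    [0, 0, 0, 0, 0, 0, 0],
    [0, 0, 0, 0, 0, 0, 0],
  ],
)

```text
clock: 9.0
eef_pos: [0.5201, -0.1917, 0.0483]
tool_rot: [2.155, -2.283, -0.004]
ft_force: [-6.7, 0.5, 4.7]
grip_width: 0.0001
```

servo_tool(
  moves=[
    [0, 0.002, 0, 0, 0, 0, 0],
    [0, 0.01, 0, 0, 0, 0, 0],
    [0, 0.02, 0, 0, 0, 0, 0],
    [0.02, 0.01, 0, 0, 0, 0, 0],
    [0.02, 0, 0, 0, 0, 0, 0],
    [0.02, 0, 0, 0, 0, 0, 0],
    [0.005, -0.03, 0, 0, 0, 0, 0],
    [0.0, -0.03, 0, 0, 0, 0, 0],
  ],
)

```text
clock: 9.8
eef_pos: [0.5364, -0.2601, 0.0491]
tool_rot: [-2.152, 2.288, -0.004]
ft_force: [0.6, -0.7, -0.0]
grip_width: 0.0005
```

```bash
python3 g.py .573 -.252 .049
```

```text
{'clock': np.float64(9.8), 'eef_pos': array([ 0.5364, -0.2601,  0.0491]), 'tool_rot': array([-2.1524,  2.2881, -0.0036]), 'ft_force': array([ 0.5923, -0.6845, -0.0207]), 'wrist_torque': array([ 0.0615, -0.0622, -0.0071]), 'grip_width': np.float64(0.0005)}
tool x dir deg -93.5 tilt 0.13
shift tool [-0.0104 -0.0361  0.0002]
```

servo_tool(
  moves=[
    [0, -0.015, 0, 0, 0, 0, 0],
    [0, -0.015, 0, 0, 0, 0, 0],
    [0, -0.006, 0, 0, 0, 0, 0],
    [-0.002, 0, 0, 0, 0, 0, 0],
    [-0.002, 0, 0, 0, 0, 0, 0],
    [-0.002, 0, 0, 0, 0, 0, 0],
    [-0.001, 0, 0, 0, 0, 0, 0],
    [0, 0, 0, 0, 0, 0, 0],
  ],
)

```text
clock: 10.6
eef_pos: [0.5722, -0.2526, 0.0488]
tool_rot: [-2.157, 2.284, 0.0]
ft_force: [0.3, 0.7, -0.0]
grip_width: 0.0007
```

```bash
python3 g.py .573 -.252 .049;  python3 - <<'E'
from h import *
p,d=read_camera("top");cv2.imwrite("pics/d_top.png",p)
q,_=read_camera("side");cv2.imwrite("pics/d_side.png",q)
c=p[150:230,246:326].astype(float);g=np.clip((c-120)/135,0,1)**2*255
e=q[140:220,215:315].astype(float);e=np.clip((e-80)/175,0,1)**1.5*255
A=cv2.resize(g.astype(np.uint8),(400,400),interpolation=cv2.INTER_CUBIC);B=cv2.resize(e.astype(np.uint8),(400,400*80//100),interpolation=cv2.INTER_CUBIC)
cv2.imwrite("pics/d.png",np.hstack([A,cv2.copyMakeBorder(B,0,80,0,0,0)]))
E
```

```text
{'clock': np.float64(10.6), 'eef_pos': array([ 0.5722, -0.2526,  0.0488]), 'tool_rot': array([-2.1565e+00,  2.2844e+00,  1.0000e-04]), 'ft_force': array([ 0.2836,  0.7314, -0.0488]), 'wrist_torque': array([ 0.049 ,  0.0443, -0.0135]), 'grip_width': np.float64(0.0007)}
tool x dir deg -93.3 tilt 0.0
shift tool [-0.0007 -0.0008 -0.0002]
```

View pics/d.png

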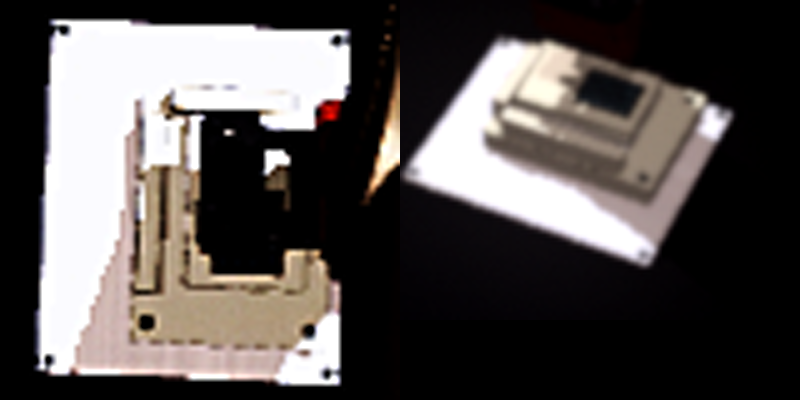

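servo_tool(
  moves=[
    [-0.0013, 0, 0, 0, 0, 0, 0],
    [-0.0013, 0, 0, 0, 0, 0, 0],
    [-0.0013, 0, 0, 0, 0, 0, 0],
    [-0.0013, 0, 0, 0, 0, 0, 0],
    [-0.0013, 0, 0, 0, 0, 0, 0],
    [-0.0013, 0, 0, 0, 0, 0, 0],
    [-0.0013, 0, 0, 0, 0, 0, 0],
    [-0.0013, 0, 0, 0, 0, 0, 0],
  ],
)

```text
clock: 11.5
eef_pos: [0.573, -0.2424, 0.0487]
tool_rot: [2.156, -2.285, 0.0]
ft_force: [-0.1, -1.0, 0.3]
grip_width: 0.0003
```

servo_tool(
  moves=[
    [-0.001, 0, 0, 0, 0, 0, 0],
    [-0.001, 0, 0, 0, 0, 0, 0],
    [-0.001, 0, 0, 0, 0, 0, 0],
    [-0.001, 0, 0, 0, 0, 0, 0],
    [-0.001, 0, 0, 0, 0, 0, 0],
    [-0.001, 0, 0, 0, 0, 0, 0],
    [-0.001, 0, 0, 0, 0, 0, 0],
    [-0.001, 0, 0, 0, 0, 0, 0],
  ],
)

```text
clock: 12.3
eef_pos: [0.5735, -0.2345, 0.0487]
tool_rot: [2.156, -2.285, 0.0]
ft_force: [-0.9, -0.1, 0.7]
grip_width: 0.0006
```

servo_tool(
  moves=[
    [-0.0006, 0, 0, 0, 0, 0, 0],
    [-0.0006, 0, 0, 0, 0, 0, 0],
    [-0.0006, 0, 0, 0, 0, 0, 0],
    [-0.0006, 0, 0, 0, 0, 0, 0],
    [-0.0006, 0, 0, 0, 0, 0, 0],
    [-0.0006, 0, 0, 0, 0, 0, 0],
    [-0.0006, 0, 0, 0, 0, 0, 0],
    [-0.0006, 0, 0, 0, 0, 0, 0],
  ],
)

```text
clock: 13.1
eef_pos: [0.5737, -0.2297, 0.0487]
tool_rot: [2.156, -2.285, 0.0]
ft_force: [-0.1, -0.8, 0.2]
grip_width: 0.0001
```

servo_tool(
  moves=[
    [-0.0003, 0, 0, 0, 0, 0, 0],
    [-0.0003, 0, 0, 0, 0, 0, 0],
    [-0.0003, 0, 0, 0, 0, 0, 0],
    [-0.0003, 0, 0, 0, 0, 0, 0],
    [-0.0003, 0, 0, 0, 0, 0, 0],
    [-0.0003, 0, 0, 0, 0, 0, 0],
    [-0.0003, 0, 0, 0, 0, 0, 0],
    [-0.0003, 0, 0, 0, 0, 0, 0],
  ],
)

```text
clock: 13.9
eef_pos: [0.5739, -0.2273, 0.0487]
tool_rot: [2.156, -2.285, -0.0]
ft_force: [-0.3, -0.6, -0.1]
grip_width: 0.0005
```

servo_tool(
  moves=[
    [-0.0003, 0, 0, 0, 0, 0, 0],
    [-0.0003, 0, 0, 0, 0, 0, 0],
    [-0.0003, 0, 0, 0, 0, 0, 0],
    [-0.0003, 0, 0, 0, 0, 0, 0],
    [-0.0003, 0, 0, 0, 0, 0, 0],
    [-0.0003, 0, 0, 0, 0, 0, 0],
    [-0.0003, 0, 0, 0, 0, 0, 0],
    [-0.0003, 0, 0, 0, 0, 0, 0],
  ],
)

```text
clock: 14.7
eef_pos: [0.5741, -0.2249, 0.0487]
tool_rot: [-2.156, 2.285, -0.0]
ft_force: [-0.9, -0.6, 0.9]
grip_width: 0.0007
```

servo_tool(
  moves=[
    [-0.0004, 0, 0, 0, 0, 0, 0],
    [-0.0004, 0, 0, 0, 0, 0, 0],
    [-0.0004, 0, 0, 0, 0, 0, 0],
    [-0.0004, 0, 0, 0, 0, 0, 0],
    [-0.0004, 0, 0, 0, 0, 0, 0],
    [-0.0004, 0, 0, 0, 0, 0, 0],
    [-0.0004, 0, 0, 0, 0, 0, 0],
    [-0.0004, 0, 0, 0, 0, 0, 0],
  ],
)

```text
clock: 15.5
eef_pos: [0.5742, -0.2217, 0.0487]
tool_rot: [2.156, -2.285, 0.0]
ft_force: [1.0, -1.5, 0.4]
grip_width: 0.0005
```

```bash
python3 - <<'E'
from h import *
q,_=read_camera("side");cv2.imwrite("pics/e_side.png",q)
o=cv2.imread("pics/d_side.png")
f=lambda q:cv2.resize((np.clip((q[140:205,235:305].astype(float)-60)/195,0,1)**1.3*255).astype(np.uint8),(400,371),interpolation=cv2.INTER_CUBIC)
cv2.imwrite("pics/e.png",np.hstack([f(o),f(q)]))
E
```

```text
(no output)
```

View pics/e.png

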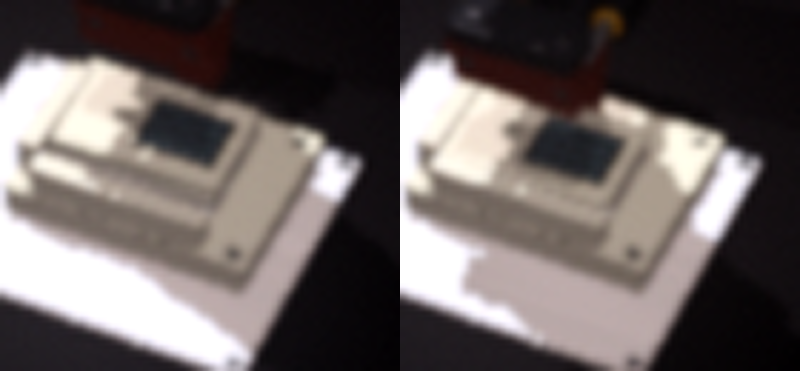

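The window moved ~4 px toward the rail, so the plates are sliding and have nearly reached it.

servo_tool(
  moves=[
    [-0.0003, 0, 0, 0, 0, 0, 0],
    [-0.0003, 0, 0, 0, 0, 0, 0],
    [-0.0003, 0, 0, 0, 0, 0, 0],
    [-0.0003, 0, 0, 0, 0, 0, 0],
    [-0.0003, 0, 0, 0, 0, 0, 0],
    [-0.0003, 0, 0, 0, 0, 0, 0],
    [-0.0002, 0, 0, 0, 0, 0, 0],
    [0, 0, 0, 0, 0, 0, 0],
  ],
)

```text
clock: 16.35
eef_pos: [0.5741, -0.2206, 0.0487]
tool_rot: [2.155, -2.285, 0.001]
ft_force: [-1.8, -3.9, -1.2]
grip_width: 0.0005
```

servo_tool(
  moves=[
    [-0.0003, 0, 0, 0, 0, 0, 0],
    [-0.0003, 0, 0, 0, 0, 0, 0],
    [-0.0003, 0, 0, 0, 0, 0, 0],
    [-0.0003, 0, 0, 0, 0, 0, 0],
    [-0.0003, 0, 0, 0, 0, 0, 0],
    [0, 0, 0, 0, 0, 0, 0],
    [0, 0, 0, 0, 0, 0, 0],
    [0, 0, 0, 0, 0, 0, 0],
  ],
)

```text
clock: 17.15
eef_pos: [0.5738, -0.2203, 0.0487]
tool_rot: [2.153, -2.285, 0.002]
ft_force: [-2.1, -6.9, -0.7]
grip_width: 0.0004
```

servo_tool(
  moves=[
    [0.003, 0, 0, 0, 0, 0, 0],
    [0.012, 0, 0, 0, 0, 0, 0],
    [0.015, 0.02, 0, 0, 0, 0, 0],
    [0, 0.03, 0, 0, 0, 0, 0],
    [-0.005, 0.035, 0, 0, 0, 0, 0],
    [-0.025, 0, 0, 0, 0, 0, 0],
    [-0.035, 0, 0, 0, 0, 0, 0],
    [0, 0, 0, 0, 0, 0, 0],
  ],
)

```text
clock: 17.95
eef_pos: [0.4925, -0.1731, 0.0488]
tool_rot: [-2.162, 2.275, 0.003]
ft_force: [0.2, 0.9, -0.2]
grip_width: 0.0007
```

```bash
python3 g.py .515 -.1835 .049;  python3 - <<'E'
from h import *
p,_=read_camera("side");cv2.imwrite("pics/f_side.png",p)
E
```

```text
{'clock': np.float64(17.95), 'eef_pos': array([ 0.4925, -0.1731,  0.0488]), 'tool_rot': array([-2.1621,  2.2754,  0.0031]), 'ft_force': array([ 0.1825,  0.9492, -0.2103]), 'wrist_torque': array([0.0936, 0.0696, 0.003 ]), 'grip_width': np.float64(0.0007)}
tool x dir deg -92.93 tilt 0.19
shift tool [ 0.0092 -0.023  -0.0002]
```

servo_tool(
  moves=[
    [0.004, -0.005, 0, 0, 0, 0, 0],
    [0.004, -0.005, 0, 0, 0, 0, 0],
    [0.001, -0.004, 0, 0, 0, 0, 0],
    [0, -0.002, 0, 0, 0, 0, 0],
    [0, -0.001, 0, 0, 0, 0, 0],
    [0, -0.001, 0, 0, 0, 0, 0],
    [0, -0.001, 0, 0, 0, 0, 0],
    [0, -0.001, 0, 0, 0, 0, 0],
  ],
)

```text
clock: 18.8
eef_pos: [0.511, -0.1884, 0.0486]
tool_rot: [2.156, -2.284, -0.0]
ft_force: [-0.9, 0.0, 0.2]
grip_width: 0.0007
```

servo_tool(
  moves=[
    [0, -0.0006, 0, 0, 0, 0, 0],
    [0, -0.0006, 0, 0, 0, 0, 0],
    [0, -0.0006, 0, 0, 0, 0, 0],
    [0, -0.0006, 0, 0, 0, 0, 0],
    [0, -0.0006, 0, 0, 0, 0, 0],
    [0, -0.0006, 0, 0, 0, 0, 0],
    [0, -0.0006, 0, 0, 0, 0, 0],
    [0, -0.0006, 0, 0, 0, 0, 0],
  ],
)

```text
clock: 19.6
eef_pos: [0.5159, -0.1888, 0.0487]
tool_rot: [-2.156, 2.285, -0.0]
ft_force: [-1.0, -0.0, 0.1]
grip_width: 0.0005
```

servo_tool(
  moves=[
    [0, -0.0005, 0, 0, 0, 0, 0],
    [0, -0.0005, 0, 0, 0, 0, 0],
    [0, -0.0005, 0, 0, 0, 0, 0],
    [0, -0.0005, 0, 0, 0, 0, 0],
    [0, -0.0005, 0, 0, 0, 0, 0],
    [0, -0.0005, 0, 0, 0, 0, 0],
    [0, -0.0004, 0, 0, 0, 0, 0],
    [0, -0.0004, 0, 0, 0, 0, 0],
  ],
)

```text
clock: 20.4
eef_pos: [0.5197, -0.189, 0.0487]
tool_rot: [-2.156, 2.285, -0.0]
ft_force: [0.1, 0.2, -0.8]
grip_width: 0.0006
```

servo_tool(
  moves=[
    [0, -0.0004, 0, 0, 0, 0, 0],
    [0, -0.0004, 0, 0, 0, 0, 0],
    [0, -0.0004, 0, 0, 0, 0, 0],
    [0, -0.0003, 0, 0, 0, 0, 0],
    [0, -0.0003, 0, 0, 0, 0, 0],
    [0, 0, 0, 0, 0, 0, 0],
    [0, 0, 0, 0, 0, 0, 0],
    [0, 0, 0, 0, 0, 0, 0],
  ],
)

```text
clock: 21.2
eef_pos: [0.5209, -0.1892, 0.0486]
tool_rot: [2.156, -2.284, -0.001]
ft_force: [-3.9, -0.4, 2.6]
grip_width: -0.0
```

servo_tool(
  moves=[
    [0, 0.003, 0, 0, 0, 0, 0],
    [0, 0.012, -0.01, 0, 0, 0, 0],
    [0, 0.005, -0.04, 0, 0, 0, 0.5],
    [-0.03, 0, -0.04, 0, 0, 0, 0.5],
    [-0.045, 0, -0.03, 0, 0, 0, 0.5],
    [-0.045, 0, 0, 0, 0, 0, 0.5],
    [-0.045, 0, 0, 0, 0, 0, 0.5],
    [-0.045, 0, 0, 0, 0, 0, 0.5],
  ],
)

```text
clock: 22.0
eef_pos: [0.5143, 0.0205, 0.1674]
tool_rot: [-2.154, 2.282, -0.003]
ft_force: [0.5, 0.4, -0.4]
grip_width: 0.0428
```

```bash
python3 g.py .507 .197 .13; python3 - <<'E'
from h import *
o=snap("g");p,q=cv2.imread("pics/a_top.png"),cv2.imread("pics/a_side.png")
f=lambda q,a,b,w,h:cv2.resize(q[b:b+h,a:a+w],(400,300),interpolation=cv2.INTER_CUBIC)
# nest tone-mapped
def t(q):return (np.clip((q.astype(float)-110)/145,0,1)**2*255).astype(np.uint8)
cv2.imwrite("pics/g.png",np.vstack([np.hstack([f(p,122,200,40,30),f(q,210,260,40,30)]),np.hstack([f(t(o["top"][0]),254,160,64,48),f(t(o["side"][0]),235,148,64,48)])]))
E
```

```text
{'clock': np.float64(22.0), 'eef_pos': array([0.5143, 0.0205, 0.1674]), 'tool_rot': array([-2.1545,  2.2821, -0.0029]), 'ft_force': array([ 0.5196,  0.4166, -0.4437]), 'wrist_torque': array([ 0.0496, -0.0432, -0.0132]), 'grip_width': np.float64(0.0428)}
tool x dir deg -93.3 tilt 0.21
shift tool [-0.1757  0.0175  0.0375]
```

View pics/g.png

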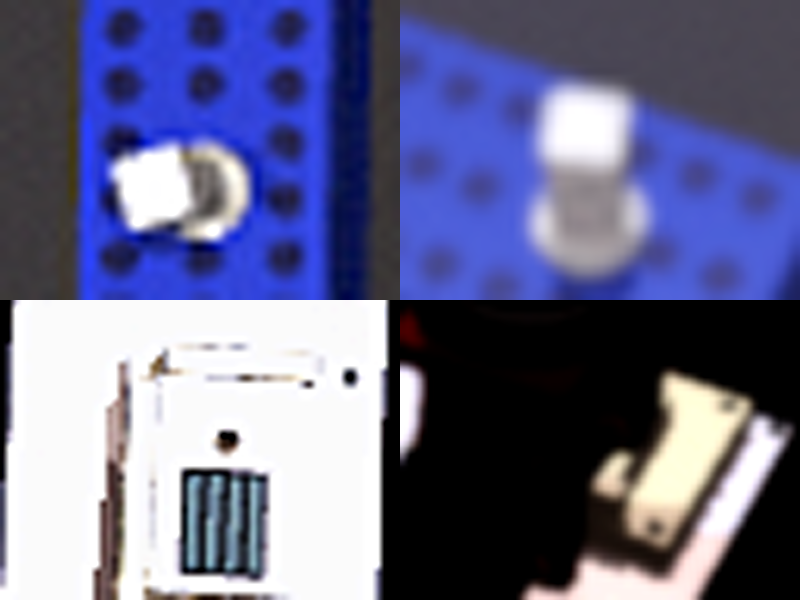

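Lower-left crop: the plates sit squared in the corner with a round dark hole at (227,140). Upper-left: the pin grip is turned about 15°, top face centred at (157,188).

```bash
python3 - <<'E'
from h import *
w=lambda n,cx,cy,a,b,s,z:world(n,a+(cx+.5)/s-.5,b+(cy+.5)/s-.5,z=z).round(4)
print("grip top",w("top",155,188,122,200,10,.089),"flange",w("top",203,190,122,200,10,.049))
print("side grip",w("side",586,128,170,260,10,.089),"side flange",w("side",588-0,222,170,260,10,.049))
print("hole",w("top",227,140,254,160,6.25,.042))
print("stop L/R",w("top",160,75,254,160,6.25,.042),w("top",310,82,254,160,6.25,.042))
M=R.from_rotvec(bot.sense()["tool_rot"]).as_matrix()
E
```

```text
grip top [0.5062 0.2028 0.089 ] flange [0.5065 0.2022 0.049 ]
side grip [0.5067 0.2016 0.089 ] side flange [0.5072 0.2024 0.049 ]
hole [ 0.5964 -0.1815  0.042 ]
stop L/R [ 0.6239 -0.1544  0.042 ] [ 0.62   -0.2164  0.042 ]
```

servo_tool(
  moves=[
    [0, 0, 0, 0, 0, -6.1, 0.5],
    [0, 0, 0, 0, 0, -6.1, 0.5],
    [0, 0, 0, 0, 0, -6.1, 0.5],
    [-0.044, -0.01, 0, 0, 0, 0, 0.5],
    [-0.044, -0.01, 0, 0, 0, 0, 0.5],
    [-0.044, -0.01, 0.015, 0, 0, 0, 0.5],
    [-0.044, -0.009, 0.015, 0, 0, 0, 0.5],
    [0, 0, 0, 0, 0, 0, 0.5],
  ],
)

```text
clock: 22.9
eef_pos: [0.5038, 0.2056, 0.1353]
tool_rot: [-2.499, 1.899, 0.005]
ft_force: [-0.3, -0.1, 0.4]
grip_width: 0.0439
```

```bash
python3 g.py .5065 .202 .076
```

```text
{'clock': np.float64(22.9), 'eef_pos': array([0.5038, 0.2056, 0.1353]), 'tool_rot': array([-2.4992,  1.8991,  0.005 ]), 'ft_force': array([-0.2742, -0.0911,  0.4311]), 'wrist_torque': array([ 0.0468,  0.0187, -0.0111]), 'grip_width': np.float64(0.0439)}
tool x dir deg -74.46 tilt 0.24
shift tool [ 0.0045 -0.0016  0.0592]
```

servo_tool(
  moves=[
    [0.003, -0.001, 0, 0, 0, 0, 0.5],
    [0.0015, -0.0006, 0.01, 0, 0, 0, 0.5],
    [0, 0, 0.02, 0, 0, 0, 0.5],
    [0, 0, 0.018, 0, 0, 0, 0.5],
    [0, 0, 0.011, 0, 0, 0, 0.5],
    [0, 0, 0, 0, 0, 0, 0.5],
    [0, 0, 0, 0, 0, 0, 0.35],
    [0, 0, 0, 0, 0, 0, 0.25],
  ],
  force=20,
)

```text
clock: 23.7
eef_pos: [0.509, 0.1944, 0.0782]
tool_rot: [-2.491, 1.913, -0.001]
ft_force: [-0.0, 1.5, -1.1]
grip_width: 0.0316
```

servo_tool(
  moves=[
    [0, 0, 0, 0, 0, 0, 0.2],
    [0, 0, 0, 0, 0, 0, 0.1],
    [0, 0, 0, 0, 0, 0, 0],
    [0, 0, 0, 0, 0, 0, 0],
    [0, 0, 0, 0, 0, 0, 0],
    [0, 0, 0, 0, 0, 0, 0],
    [0, 0, 0, 0, 0, 0, 0],
    [0, 0, 0, 0, 0, 0, 0],
  ],
  force=25,
)

```text
clock: 24.5
eef_pos: [0.5076, 0.2, 0.0786]
tool_rot: [-2.491, 1.904, 0.005]
ft_force: [-4.1, 10.2, 0.7]
grip_width: 0.016
```

servo_tool(
  moves=[
    [-0.003, 0, 0, 0, 0, 0, 0],
    [-0.003, 0, 0, 0, 0, 0, 0],
    [0, 0, 0, 0, 0, 0, 0],
    [0, 0, 0, 0, 0, 0, 0],
    [0, 0, 0, 0, 0, 0, 0],
    [0, 0, 0, 0, 0, 0, 0],
    [0, 0, 0, 0, 0, 0, 0],
    [0, 0, 0, 0, 0, 0, 0],
  ],
  force=35,
)

```text
clock: 25.3
eef_pos: [0.5072, 0.2008, 0.0782]
tool_rot: [-2.491, 1.912, -0.001]
ft_force: [-0.9, 2.0, 5.5]
grip_width: 0.0152
```

```bash
python3 g.py
```

```text
{'clock': np.float64(25.3), 'eef_pos': array([0.5072, 0.2008, 0.0782]), 'tool_rot': array([-2.4907e+00,  1.9118e+00, -6.0000e-04]), 'ft_force': array([-0.9081,  2.0226,  5.5394]), 'wrist_torque': array([0.5769, 0.3103, 0.0128]), 'grip_width': np.float64(0.0152)}
tool x dir deg -75.02 tilt 0.1
```

servo_tool(
  moves=[
    [0, 0, -0.01, 0, 0, 0, 0],
    [0, 0, -0.02, 0, 0, 0, 0],
    [0, 0, -0.02, 0, 0, 0, 0],
    [0, 0, -0.015, 0, 0, 0, 0],
    [0.02, 0.001, -0.005, 0, 0, 0, 0],
    [0.04, 0.0015, 0, 0, 0, 0, 0],
    [0.04, 0.0015, 0, 0, 0, 0, 0],
    [0.04, 0.0015, 0, 0, 0, 0, 0],
  ],
)

```text
clock: 26.1
eef_pos: [0.5373, 0.0611, 0.1478]
tool_rot: [2.491, -1.912, 0.0]
ft_force: [0.9, -0.2, -1.2]
grip_width: 0.0158
```

servo_tool(
  moves=[
    [0.04, 0.0015, 0, 0, 0, 0, 0],
    [0.04, 0.0015, 0, 0, 0, 0, 0],
    [0.04, 0.0015, 0, 0, 0, 0, 0],
    [0.04, 0.0015, 0, 0, 0, 0, 0],
    [0.04, 0.0015, 0, 0, 0, 0, 0],
    [0.03, 0.001, 0, 0, 0, 0, 0],
    [0.015, 0, 0, 0, 0, 0, 0],
    [0, 0, 0, 0, 0, 0, 0],
  ],
)

```text
clock: 26.9
eef_pos: [0.5922, -0.178, 0.1474]
tool_rot: [2.487, -1.917, 0.0]
ft_force: [-0.1, 0.8, -0.9]
grip_width: 0.016
```

```bash
python3 g.py .595 -.182 .115
```

```text
{'clock': np.float64(26.9), 'eef_pos': array([ 0.5922, -0.178 ,  0.1474]), 'tool_rot': array([ 2.4873e+00, -1.9171e+00,  2.0000e-04]), 'ft_force': array([-0.137 ,  0.8385, -0.8947]), 'wrist_torque': array([-0.022 ,  0.0569,  0.0031]), 'grip_width': np.float64(0.016)}
tool x dir deg -75.25 tilt 0.07
shift tool [ 0.0045 -0.0017  0.0324]
```

servo_tool(
  moves=[
    [0.002, -0.001, 0.008, 0, 0, 0, 0],
    [0.002, -0.0005, 0.008, 0, 0, 0, 0],
    [0, 0, 0.008, 0, 0, 0, 0],
    [0, 0, 0.006, 0, 0, 0, 0],
    [0, 0, 0, 0, 0, 0, 0],
    [0, 0, 0, 0, 0, 0, 0],
    [0, 0, 0, 0, 0, 0, 0],
    [0, 0, 0, 0, 0, 0, 0],
  ],
)

```text
clock: 27.7
eef_pos: [0.5955, -0.1788, 0.1178]
tool_rot: [-2.492, 1.912, -0.001]
ft_force: [-0.1, 0.7, -0.8]
grip_width: 0.0156
```

```bash
python3 g.py .595 -.182 .115; python3 - <<'E'
from h import *
o=snap("k")
def t(q):return (np.clip((q.astype(float)-40)/215,0,1)*255).astype(np.uint8)
f=lambda q,a,b,w,h:cv2.resize(t(q)[b:b+h,a:a+w],(400,400),interpolation=cv2.INTER_CUBIC)
cv2.imwrite("pics/k.png",np.hstack([f(o["side"][0],240,140,50,50),f(o["top"][0],262,155,50,50)]))
E
```

```text
{'clock': np.float64(27.7), 'eef_pos': array([ 0.5955, -0.1788,  0.1178]), 'tool_rot': array([-2.4920e+00,  1.9125e+00, -1.1000e-03]), 'ft_force': array([-0.1456,  0.7431, -0.8096]), 'wrist_torque': array([-0.0054, -0.0368,  0.0067]), 'grip_width': np.float64(0.0156)}
tool x dir deg -75.01 tilt 0.04
shift tool [0.003  0.0013 0.0028]
```

View pics/k.png

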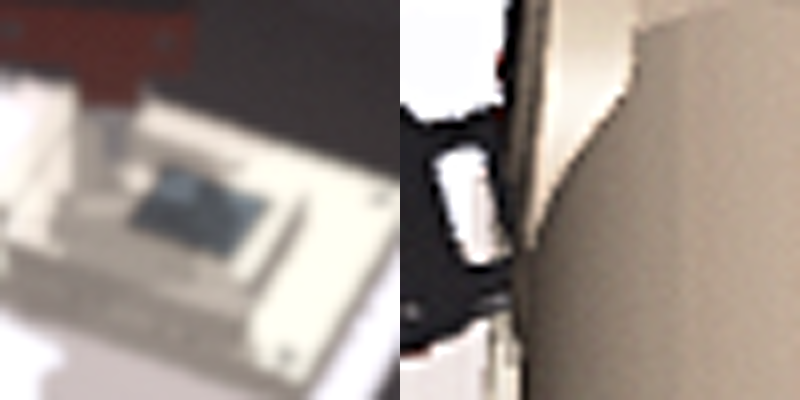

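```bash
python3 - <<'E'
from h import *
def t(q):return (np.clip((q.astype(float)-90)/165,0,1)**1.5*255).astype(np.uint8)
f=lambda n:cv2.resize(t(cv2.imread(f"pics/{n}_side.png"))[145:181,236:272],(400,400),interpolation=cv2.INTER_CUBIC)
cv2.imwrite("pics/l.png",np.hstack([f("f"),f("k")]))
def proj(n,P):
    m=CM[n];c=(np.array(m["world_to_cam"])@np.append(P,1))[:3];s=np.array([c[0],-c[1]])/-c[2];s=s*(1+m["k1"]*(s@s));K=m["intrinsics"];return np.array([K[0][0]*s[0]+K[0][2],K[1][1]*s[1]+K[1][2]])
for P in((.5964,-.1815,.042),(.594,-.178,.042),(.5955,-.1788,.0542),(.5955,-.1788,.0842)):
    uv=proj("side",np.array(P));print(P,((uv-[236,145]+.5)*400/36-.5).round(0))
E
```

```text
(0.5964, -0.1815, 0.042) [200. 204.]
(0.594, -0.178, 0.042) [204. 215.]
(0.5955, -0.1788, 0.0542) [200. 178.]
(0.5955, -0.1788, 0.0842) [201.  93.]
```

View pics/l.png

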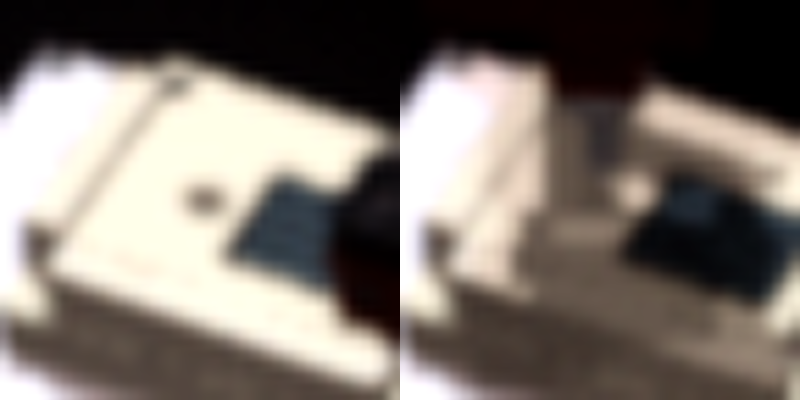

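servo_tool(
  moves=[
    [0.002, 0, 0.002, 0, 0, 0, 0],
    [0.002, 0, 0.003, 0, 0, 0, 0],
    [0, 0, 0.003, 0, 0, 0, 0],
    [0, 0, 0.001, 0, 0, 0, 0],
    [0, 0, 0, 0, 0, 0, 0],
    [0, 0, 0, 0, 0, 0, 0],
    [0, 0, 0, 0, 0, 0, 0],
    [0, 0, 0, 0, 0, 0, 0],
  ],
)

```text
clock: 28.6
eef_pos: [0.5963, -0.1826, 0.1085]
tool_rot: [-2.492, 1.913, -0.0]
ft_force: [-0.6, -0.2, -1.1]
grip_width: 0.0159
```

servo_tool(
  moves=[
    [0, 0, 0.001, 0, 0, 0, 0],
    [0, 0, 0.001, 0, 0, 0, 0],
    [0, 0, 0.001, 0, 0, 0, 0],
    [0, 0, 0.001, 0, 0, 0, 0],
    [0, 0, 0.001, 0, 0, 0, 0],
    [0, 0, 0, 0, 0, 0, 0],
    [0, 0, 0, 0, 0, 0, 0],
    [0, 0, 0, 0, 0, 0, 0],
  ],
)

```text
clock: 29.4
eef_pos: [0.5963, -0.1826, 0.1034]
tool_rot: [-2.492, 1.913, -0.0]
ft_force: [-0.0, -0.5, -1.6]
grip_width: 0.0157
```

```bash
python3 g.py
```

```text
{'clock': np.float64(29.4), 'eef_pos': array([ 0.5963, -0.1826,  0.1034]), 'tool_rot': array([-2.4922e+00,  1.9126e+00, -2.0000e-04]), 'ft_force': array([-0.0314, -0.4698, -1.5911]), 'wrist_torque': array([-0.0047, -0.0097,  0.0056]), 'grip_width': np.float64(0.0157)}
tool x dir deg -75.01 tilt 0.01
```

Tip about 2 mm below the top plate's surface without force: it has entered the hole.

servo_tool(
  moves=[
    [0, 0, 0.0007, 0, 0, 0, 0],
    [0, 0, 0.0007, 0, 0, 0, 0],
    [0, 0, 0.0007, 0, 0, 0, 0],
    [0, 0, 0.0007, 0, 0, 0, 0],
    [0, 0, 0.0007, 0, 0, 0, 0],
    [0, 0, 0, 0, 0, 0, 0],
    [0, 0, 0, 0, 0, 0, 0],
    [0, 0, 0, 0, 0, 0, 0],
  ],
)

```text
clock: 30.2
eef_pos: [0.5963, -0.1827, 0.1]
tool_rot: [-2.492, 1.913, -0.0]
ft_force: [0.0, -0.4, -0.1]
grip_width: 0.0156
```

```bash
python3 g.py
```

```text
{'clock': np.float64(30.2), 'eef_pos': array([ 0.5963, -0.1827,  0.1   ]), 'tool_rot': array([-2.4921e+00,  1.9128e+00, -2.0000e-04]), 'ft_force': array([ 0.0056, -0.3961, -0.0893]), 'wrist_torque': array([ 0.0326, -0.0411,  0.0064]), 'grip_width': np.float64(0.0156)}
tool x dir deg -75.01 tilt 0.01
```

servo_tool(
  moves=[
    [0, 0, 0.0007, 0, 0, 0, 0],
    [0, 0, 0.0007, 0, 0, 0, 0],
    [0, 0, 0.0007, 0, 0, 0, 0],
    [0, 0, 0.0007, 0, 0, 0, 0],
    [0, 0, 0.0007, 0, 0, 0, 0],
    [0, 0, 0.0005, 0, 0, 0, 0],
    [0, 0, 0, 0, 0, 0, 0],
    [0, 0, 0, 0, 0, 0, 0],
  ],
)

```text
clock: 31.0
eef_pos: [0.5963, -0.1826, 0.0959]
tool_rot: [-2.492, 1.913, -0.0]
ft_force: [-0.3, 0.4, -1.5]
grip_width: 0.0156
```

servo_tool(
  moves=[
    [0, 0, 0.0006, 0, 0, 0, 0],
    [0, 0, 0.0006, 0, 0, 0, 0],
    [0, 0, 0.0006, 0, 0, 0, 0],
    [0, 0, 0.0006, 0, 0, 0, 0],
    [0, 0, 0.0006, 0, 0, 0, 0],
    [0, 0, 0, 0, 0, 0, 0],
    [0, 0, 0, 0, 0, 0, 0],
    [0, 0, 0, 0, 0, 0, 0],
  ],
)

```text
clock: 31.8
eef_pos: [0.5963, -0.1826, 0.0929]
tool_rot: [-2.492, 1.913, -0.0]
ft_force: [-0.5, -0.2, -0.2]
grip_width: 0.0156
```

servo_tool(
  moves=[
    [0, 0, 0.0007, 0, 0, 0, 0],
    [0, 0, 0.0007, 0, 0, 0, 0],
    [0, 0, 0.0007, 0, 0, 0, 0],
    [0, 0, 0.0007, 0, 0, 0, 0],
    [0, 0, 0.0007, 0, 0, 0, 0],
    [0, 0, 0.0005, 0, 0, 0, 0],
    [0, 0, 0, 0, 0, 0, 0],
    [0, 0, 0, 0, 0, 0, 0],
  ],
)

```text
clock: 32.6
eef_pos: [0.5963, -0.1826, 0.0889]
tool_rot: [2.492, -1.913, 0.0]
ft_force: [0.6, 0.7, -0.6]
grip_width: 0.0156
```

servo_tool(
  moves=[
    [0, 0, 0.0007, 0, 0, 0, 0],
    [0, 0, 0.0007, 0, 0, 0, 0],
    [0, 0, 0.0007, 0, 0, 0, 0],
    [0, 0, 0.0007, 0, 0, 0, 0],
    [0, 0, 0.0007, 0, 0, 0, 0],
    [0, 0, 0.0005, 0, 0, 0, 0],
    [0, 0, 0, 0, 0, 0, 0],
    [0, 0, 0, 0, 0, 0, 0],
  ],
)

```text
clock: 33.4
eef_pos: [0.5963, -0.1826, 0.0849]
tool_rot: [-2.492, 1.913, 0.0]
ft_force: [0.3, -0.0, -1.2]
grip_width: 0.0159
```

servo_tool(
  moves=[
    [0, 0, 0.0008, 0, 0, 0, 0],
    [0, 0, 0.0008, 0, 0, 0, 0],
    [0, 0, 0.0008, 0, 0, 0, 0],
    [0, 0, 0.0008, 0, 0, 0, 0],
    [0, 0, 0.0008, 0, 0, 0, 0],
    [0, 0, 0.0008, 0, 0, 0, 0],
    [0, 0, 0, 0, 0, 0, 0],
    [0, 0, 0, 0, 0, 0, 0],
  ],
)

```text
clock: 34.2
eef_pos: [0.5963, -0.1826, 0.0801]
tool_rot: [-2.492, 1.913, 0.0]
ft_force: [-0.2, 0.5, 0.5]
grip_width: 0.0157
```

servo_tool(
  moves=[
    [0, 0, 0.0006, 0, 0, 0, 0],
    [0, 0, 0.0006, 0, 0, 0, 0],
    [0, 0, 0.0006, 0, 0, 0, 0],
    [0, 0, 0.0005, 0, 0, 0, 0],
    [0, 0, 0.0005, 0, 0, 0, 0],
    [0, 0, 0, 0, 0, 0, 0],
    [0, 0, 0, 0, 0, 0, 0],
    [0, 0, 0, 0, 0, 0, 0],
  ],
)

```text
clock: 35.0
eef_pos: [0.5963, -0.1826, 0.0773]
tool_rot: [-2.492, 1.913, -0.0]
ft_force: [0.2, -0.0, -0.3]
grip_width: 0.0159
```

servo_tool(
  moves=[
    [0, 0, 0.0004, 0, 0, 0, 0],
    [0, 0, 0.0004, 0, 0, 0, 0],
    [0, 0, 0.0004, 0, 0, 0, 0],
    [0, 0, 0.0004, 0, 0, 0, 0],
    [0, 0, 0.0002, 0, 0, 0, 0],
    [0, 0, 0, 0, 0, 0, 0],
    [0, 0, 0, 0, 0, 0, 0],
    [0, 0, 0, 0, 0, 0, 0],
  ],
)

```text
clock: 35.8
eef_pos: [0.5963, -0.1826, 0.0755]
tool_rot: [2.492, -1.913, 0.0]
ft_force: [-0.1, -0.2, -0.0]
grip_width: 0.0157
```

servo_tool(
  moves=[
    [0, 0, 0.0003, 0, 0, 0, 0],
    [0, 0, 0.0003, 0, 0, 0, 0],
    [0, 0, 0.0003, 0, 0, 0, 0],
    [0, 0, 0.0003, 0, 0, 0, 0],
    [0, 0, 0, 0, 0, 0, 0],
    [0, 0, 0, 0, 0, 0, 0],
    [0, 0, 0, 0, 0, 0, 0],
    [0, 0, 0, 0, 0, 0, 0],
  ],
)

```text
clock: 36.6
eef_pos: [0.5964, -0.1826, 0.0752]
tool_rot: [-2.492, 1.913, -0.001]
ft_force: [-3.1, 0.8, 7.3]
grip_width: 0.0158
```

Seated: motion stopped at the expected height with 7 N. Unload and release.

servo_tool(
  moves=[
    [0, 0, -0.0005, 0, 0, 0, 0],
    [0, 0, -0.0003, 0, 0, 0, 0],
    [0, 0, 0, 0, 0, 0, 0.2],
    [0, 0, 0, 0, 0, 0, 0.25],
    [0, 0, 0, 0, 0, 0, 0.35],
    [0, 0, 0, 0, 0, 0, 0.45],
    [0, 0, 0, 0, 0, 0, 0.5],
    [0, 0, 0, 0, 0, 0, 0.5],
  ],
)

```text
clock: 37.4
eef_pos: [0.5963, -0.1826, 0.0751]
tool_rot: [-2.492, 1.913, 0.0]
ft_force: [-0.3, 0.1, 0.8]
grip_width: 0.0439
```

servo_tool(
  moves=[
    [0, 0, -0.005, 0, 0, 0, 0.5],
    [0, 0, -0.015, 0, 0, 0, 0.5],
    [0, 0, -0.03, 0, 0, 0, 0.5],
    [0, 0, -0.03, 0, 0, 0, 0.5],
    [0, 0.04, -0.03, 0, 0, 0, 0.5],
    [-0.04, 0.01, 0, 0, 0, 0, 0.5],
    [-0.045, 0.01, 0, 0, 0, 0, 0.5],
    [-0.045, 0.01, 0, 0, 0, 0, 0.5],
  ],
)

```text
clock: 38.2
eef_pos: [0.4945, -0.0744, 0.1868]
tool_rot: [-2.49, 1.914, -0.004]
ft_force: [0.4, 1.0, -0.1]
grip_width: 0.0441
```

servo_tool(
  moves=[
    [-0.045, 0.01, 0, 0, 0, 0, 0.5],
    [-0.045, 0.01, 0, 0, 0, 0, 0.5],
    [-0.02, 0.01, 0, 0, 0, 0, 0.5],
    [0, 0, 0, 0, 0, 0, 0.5],
    [0, 0, 0, 0, 0, 0, 0.5],
    [0, 0, 0, 0, 0, 0, 0.5],
    [0, 0, 0, 0, 0, 0, 0.5],
    [0, 0, 0, 0, 0, 0, 0.5],
  ],
)

```text
clock: 39.0
eef_pos: [0.438, 0.0225, 0.1851]
tool_rot: [2.49, -1.915, 0.0]
ft_force: [0.5, 0.1, 0.2]
grip_width: 0.0436
```

```bash
python3 - <<'E'
from h import *
o=snap("z");st()
f=lambda q,a,b:cv2.resize((np.clip((q.astype(float)-60)/195,0,1)**1.4*255).astype(np.uint8)[b:b+75,a:a+75],(400,400),interpolation=cv2.INTER_CUBIC)
cv2.imwrite("pics/z.png",np.hstack([f(o["top"][0],248,150),f(o["side"][0],225,135)]))
d=o["top"][1]
print("max height near pin mm",max(world("top",u,v,depth=d[v,u])[2]*1000 for v in range(172,192) for u in range(280,300) if d[v,u]>0))
E
```

```text
{'clock': np.float64(39.1), 'eef_pos': array([0.4378, 0.0229, 0.185 ]), 'tool_rot': array([ 2.4911e+00, -1.9139e+00, -3.0000e-04]), 'ft_force': array([-1.0086, -0.2658, -0.1862]), 'wrist_torque': array([-0.0286, -0.007 , -0.0773]), 'grip_width': np.float64(0.044)}
max height near pin mm 89.69506520239801
```

View pics/z.png

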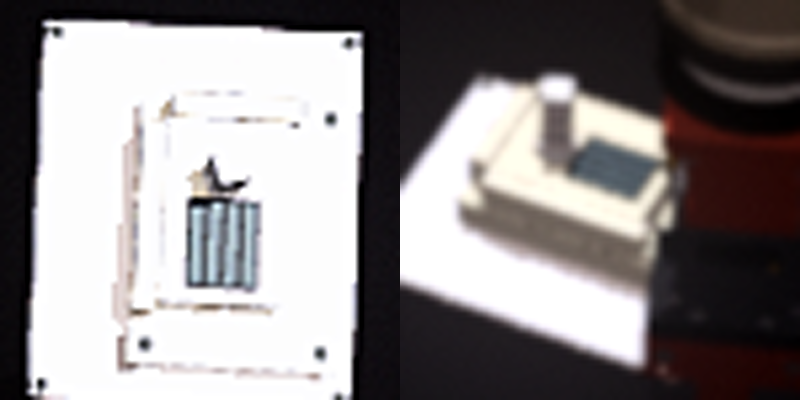

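The final view shows the pin upright at (558,120), its flange on the top plate and the stack squared.

```bash
python3 -c "
from station import bot
print(bot.finish_job())"
```

```text
the job is handed in; nothing more can be done
None
```

The pin is home through all three plates, the gripper has let go, and the job was handed in at about 39 s. No verdict came back.

- **Squaring the plates:** I pushed the stack onto the end stop, then the side rail, then the stop again. The highest forces I read were about 7 N on each, but they were read only at the end of each 0.8 s move.
- **Placing the pin:** It went into the hole on the first try with almost no force. It stopped at the expected height with about 7 N, and I backed off slightly before releasing it.
- **Last checks:**
    - The final pictures show the pin upright with its flange on the cover plate, the plates against both fences and the arm clear.
    - Depth near the pin peaked at 90 mm, where a seated pin's top should be 86 mm; the depth noise is a few mm.
    - I did not recheck the tubes or the loose items on the bench in the final pictures.
- **Disagreements:** The side rail's position by feel differed from the cameras by about 5 mm, so I used the cameras for the hole, where both agreed. The first pin grip was about 5 mm off centre and pushed sideways on the pin with about 10 N, so I re-centred it before lifting.

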